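# Pack an electric toothbrush into its travel case and click the lid shut

## Robot

A 6-joint arm with a two-finger parallel gripper is mounted at the origin on the work surface. World frame = base frame: x ahead of the robot, y to its left, z up, the work surface at z = 0. Lengths are in mm, angles in rad, forces in N, time in s.
With the tool pointing down it reaches from about 275 to 750 mm from the base axis. Payload 10.2 kg.
Tool frame: the origin (TCP) lies at the very end of the fingers, on their centre line; the grasp point (between the pads) lies 19 mm behind it; z points along the fingers, y is the line along which they close (so a half turn about z gives the same grasp; the last joint's range is limited). The gripper opens to 85 mm and grips with 20 to 120 N. Pads are 22 mm wide; open, the fingers measure 114 mm over their backs; the gripper's body (76 mm by 85 mm) begins 54 mm behind the grasp point. The pads swing forward as they close: fully open they stand 13 mm farther back than shut.
Start: joints at [1.038, 0.313, 1.498, -0, 1.331, -0.223], TCP at [160.068, 500.009, 201.994] pointing down, gripper open.
Joint ranges: [-2.94, 2.94], [-0.97, 2.17], [0.19, 2.56], [-1.23, 4.37], [0.02, 3.11], [-2.88, 2.88]. Speed limits (rad/s): [2.39, 2.39, 3.01, 3.14, 3.14, 3.14].

## Interface

Orientations are given as a unit quaternion [w, x, y, z].
In Python, from rig import ctrl, vision gives the robot as it stands. The module is installed in compiled form; this text tells all that it offers.
- The arm moves only by the tool play_rows, never from a script. Its arguments are lists of equal length, an entry for each row: "translation": the shift along the tool's x, y, z in m, a list of three; "rotation": the turn, a rotation vector about the tool's x, y, z in rad, a list of three; "gripper": the gripper's target within -1 to 1 (shut at 1, half-way at 0, fully open at -1). A call has 1 to 10 rows; each row is the pose to reach, as a shift and turn from the pose commanded when the call began, along the tool's axes at that moment; what a row does not reach only later rows make up. A row lasts 1/8 s, in which the tool goes at most 62.5 mm and 10.7 degrees, less where a joint would pass 70% of its speed; a pose out of reach is approached as far as the arm can. A call with a gripper value outside its range is refused whole. The fingers move at their own pace and stop on an object; "force" is the grip in N (left out, the last holds). Time passes only in rows, so rows that repeat a pose let the fingers close. It gives the time, the measured TCP pose, the force, the opening and the grip force at its end, in the units of the state.
- ctrl.sense(): the state, without advancing time (a new reading comes with each control period).
- vision.capture(name): name is "side" or "top" or "wrist"; returns a dict with "pixels" (420x560x3 uint8, red, green, blue), "vfov" (degrees; the focal length in pixels is half the picture's height over the tangent of half this angle, whatever the lens; pixels are square), "cx", "cy" (the principal point, pixels), "rvec" (rotation vector, rad) and "tvec" (3), from world to camera coordinates, as OpenCV has them; the wrist camera has in their place "mount" (4x4, takes a point from camera to tool coordinates, whose origin is the TCP and whose axes are the flange's). Camera axes: x right, y down, z forward; pixel columns grow to the right and rows downward; lengths in mm; the calibration is good to about 2 mm. A picture is of the moment at which its call begins: read the wrist's pose just before it. There is no depth.
- ctrl.finish_job(): hands the job in; it is judged then, once.
The state is a dict: "time_s": time; "joints": joint angles; "dq": joint speeds; "tau": joint torques, N m; "eef_pos": TCP position; "ee_rot": TCP orientation; "force": force on the tool from outside, world axes, zero at the start; "wrist_torque": the same for the moment, N m; "grip_width": opening from 0.0 (shut) to 1.0 (fully open); "grip_force": force on a finger pad.
Only numpy, scipy, OpenCV 4.12 (cv2) and the standard library are available. Lean on these libraries where they do the work, as an engineer would, in place of code of your own. Each camera call takes 0.05 s, during which the arm holds its last target. There are 200 camera calls.

## Task

Pack the electric toothbrush away: lay the white handle down in the middle cradle of the open travel case, with its metal shaft towards the end that holds the two brush heads. Then swing the lid over and press its free edge down past the spring catch until it clicks and stays fully shut. Leave the brush heads in their pockets and do not knock or shift anything else on the worktop.

Things in the scene. Friction and masses are not known exactly. Their poses are not given: they have to be found in the camera images.
- case: open travel case, a slate-blue tray 96 mm (its x) by 236 mm (its y), 30 mm high, walls and floor 3 mm, held firmly on the worktop. Origin: centre of its underside, z up. The teal lid is hinged along its -x long rim; the spring catch is mid-way along its +x long wall. The handle's cradle runs along the middle (x = 0), parallel to y; two pockets with brush heads fill both sides at the +y end
- cradle (a point): where the handle's origin belongs, case (0, -17, 6) mm; 10 mm more or less along y is harmless. Saddles 8 mm thick at case y = -72 (slot 29 mm wide) and y = 55 (slot 25 mm), slot floors 6 mm and cheeks 21 mm above the underside; lead-ins widen the slots 4 mm a side at the top. From y = -65 to 35 mm the tray beside the handle is empty: room for fingers
- lid (a joint): lid angle, rad: 0 shut, 1.57 upright; starts 2.45 to 2.7, leaning back off the tray (stop 2.85). The stiff hinge keeps it where it is left; about 1 N at the edge moves it. Lowered, it meets the catch at about 0.10, the edge 10 mm from home: there it needs 7 to 10 N straight down at the edge's middle; past about 0.05 it snaps through and is held at 0 to 0.01
- lid_hinge (a point): middle of the hinge line, case (-48, 0, 30) mm; axes turn with the lid: y along the hinge, x towards the free edge. Lid: shallow teal shell 96 mm across, 236 mm long, outer face 13 mm off the hinge line (43 mm above the worktop when shut). A latch tongue 44 mm wide at the middle of the free edge stands 102 mm from the hinge and reaches 17 mm beyond it on the inner side
- lid_edge (a point): the place to press: ribbed thumb patch on the outer face of the lid, middle of the free edge, 92 mm from the hinge line; 43 mm above the worktop when shut. z of its axes points out of the outer face. To swing the leaning lid over, carry its free edge up along its arc about the hinge; a purely level push on the edge jams
- handle: toothbrush handle lying on the worktop, white with purple grips, no brush head on it. Long axis is its y, z up; origin: underside, at the grip, close to its balance point. Lower part 26 mm wide and 26 mm high from y = -83 to +27 mm, upper part 22 mm wide (from 2 to 24 mm high) to y = +97 mm, then a 5 mm steel shaft to +117 mm at mid height 13 mm. About 120 g
- handle_shaft (a point): tip of the steel shaft, handle (0, 117, 13) mm; it belongs at the case's +y end
- head_blue: brush head with a blue ring, 68 mm long, 15 mm high, loose in the pocket at case (33.5, 76, 3) mm; origin: centre of its underside
- head_pink: brush head with a pink ring, same size, loose in the pocket at case (-33.5, 76, 3) mm
- pocket_blue (a point): floor of the blue head's pocket, case (33.5, 76, 3) mm
- pocket_pink (a point): floor of the pink head's pocket, case (-33.5, 76, 3) mm
- charger: white round charging base, 54 mm across, 22 mm high with a 16 mm pin on top; bystander, origin under its centre
- cream_jar: blue jar with a white lid, 66 mm across, 48 mm high; bystander, origin under its centre
- tumbler: open tumbler, 72 mm across, 95 mm high; bystander, origin under its centre
- shampoo: red bottle, 68 mm across, 220 mm high; bystander, origin under its centre
- lotion: amber pump bottle, 60 mm across, 160 mm high; bystander, origin under its centre
Mind the look-alikes: they are no part of the job. Of the things that look like the handle, take the one that is farthest to the robot's left at the start.

How it is judged (in metres and radians):
On the way, in this order (a step that is already met when the one before it is completed fails the run):
1. the handle lies in the cradle, shaft towards the brush heads, and is let go (x of handle in the frame of case between -0.006 and 0.006 m and z of handle in the frame of case below 0.011 m and angle between the y axis of handle and the y axis of case, either way round below 0.08 rad and y of handle_shaft in the frame of case above 0.07 m and contact force between the fingers and handle below 0.1 N), for 0.2 s.
2. the lid is pressed down past its catch (value of joint lid below 0.02 rad), for 0.2 s.
At the end, for the whole second after the job is handed in: handle in the cradle (within 6 mm of the middle line, at most 11 mm above the case's underside, parallel within 0.08 rad, shaft tip over 70 mm towards the +y end), brush heads within 20 mm of their pockets, lid held shut by its catch (joint below 0.02 rad), handle at rest (x of handle in the frame of case between -0.006 and 0.006 m and z of handle in the frame of case below 0.011 m and angle between the y axis of handle and the y axis of case, either way round below 0.08 rad and y of handle_shaft in the frame of case above 0.07 m and value of joint lid below 0.02 rad and linear speed of handle below 0.02 m/s and distance between head_blue and pocket_blue below 0.02 m and distance between head_pink and pocket_pink below 0.02 m); the robot touches nothing.
It fails at once if a bystander on the worktop is shifted by more than 20 mm (distance of any of charger, cream_jar, tumbler, shampoo, lotion from where it was at the start of the episode above 0.02 m).
It also fails if it takes over 54 s, if anything falls off the work surface, if the arm or the gripper's body presses on something with over 40 N, if the wrist force passes 120 N, or if a joint passes its speed limit or range.

## Working session

There is one attempt and no reset: what is moved stays moved. The work goes in short steps, Python scripts to look and compute and a tool call to move; the robot and the scene stay as the last step left them, time stands still between calls to the robot, and variables do not carry over. Pictures are saved under pics/ and viewed, at most 10 in all, crops included, and the job is handed in when it is done.

Besides the shell and the picture viewer there is one more tool, called after "Request:" by a JSON object that holds its "method" and its "body", one argument or row to a line. play_rows: Moves the arm, as the interface text tells. Its arguments: {"type":"object","properties":{"translation":{"type":"array"},"rotation":{"type":"array"},"gripper":{"type":"array"},"force":{"type":"number"}},"required":["translation","rotation","gripper"]}

```bash
mkdir -p pics
cat > h.py <<'E'
import numpy as np, cv2, json
from scipy.spatial.transform import Rotation as R
from rig import ctrl, vision
def cap(n):
    s=ctrl.sense(); d=vision.capture(n); d['s']=s
    cv2.imwrite(f'pics/{n}_{s["time_s"]:.2f}.png',d['pixels'][:,:,::-1])
    f=d['pixels'].shape[0]/2/np.tan(np.radians(d['vfov'])/2)
    d['K']=np.array([[f,0,d['cx']],[0,f,d['cy']],[0,0,1]])
    if n=='wrist':
        q=s['ee_rot']; T=np.eye(4); T[:3,:3]=R.from_quat([q[1],q[2],q[3],q[0]]).as_matrix(); T[:3,3]=s['eef_pos']
        C=T@np.array(d['mount'])
    else:
        C=np.eye(4); r=R.from_rotvec(np.ravel(d['rvec'])).as_matrix(); C[:3,:3]=r.T; C[:3,3]=-r.T@np.ravel(d['tvec'])
    d['C']=C; np.savez(f'cam_{n}.npz',K=d['K'],C=C)
    return d
def ray(n,uv,z):
    c=np.load(f'cam_{n}.npz'); C=c['C']; out=[]
    for (u,v) in uv:
        r=C[:3,:3]@np.linalg.solve(c['K'],[u,v,1]); out.append(C[:3,3]+r*(z-C[2,3])/r[2])
    return np.array(out)
def proj(n,P):
    c=np.load(f'cam_{n}.npz'); C=c['C']; p=(np.array(P)-C[:3,3])@C[:3,:3]; q=p@c['K'].T
    return q[:,:2]/q[:,2:]
E
python3 - <<'E'
from h import *
for n in('top','side'):
    d=cap(n); print(n,d['C'].round(3).tolist(),d['K'][0,0])
s=ctrl.sense();print(s['ee_rot'],s['eef_pos'],s['force'],s['time_s'])
E
ls pics
```

```text
top [[-0.006, -0.997, 0.077, 489.23], [-1.0, 0.007, 0.007, 11.848], [-0.008, -0.077, -0.997, 980.738], [0.0, 0.0, 0.0, 1.0]] 389.1436099964483
side [[0.854, -0.333, 0.401, 149.898], [-0.521, -0.546, 0.657, -608.032], [0.0, -0.769, -0.639, 692.028], [0.0, 0.0, 0.0, 1.0]] 400.3661176762943
[-2.07287989e-04  1.54254771e-01  9.88030940e-01 -5.34007856e-04] [159.92934578 499.78535661 201.5114045 ] [-0.85679404  0.27451024 -0.46665983] 0.1
side_0.05.png
top_0.00.png
```

View pics/top_0.00.png

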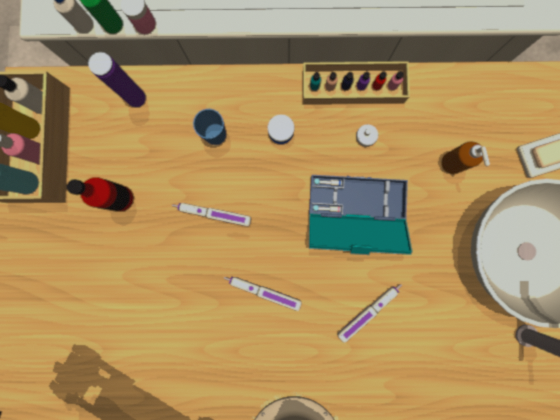

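View pics/side_0.05.png

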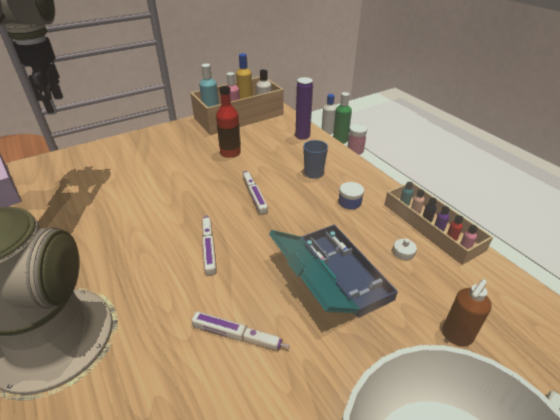

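Candidates that look like the handle: A at top (213,215), B at (264,293) and C at (370,313). A is farthest left (+y), with its shaft at about (176,206). The case is at about (358,200), with the brush heads at its left (+y) end and the lid leaning towards the robot. Next, one close crop of A and the case.

Run:
```python
import cv2
a=cv2.imread('pics/top_0.00.png')
c=a[165:265,165:425]
cv2.imwrite('pics/crop1.png',cv2.resize(c,None,fx=3,fy=3,interpolation=cv2.INTER_CUBIC))
```

```text
(no output)
```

View pics/crop1.png

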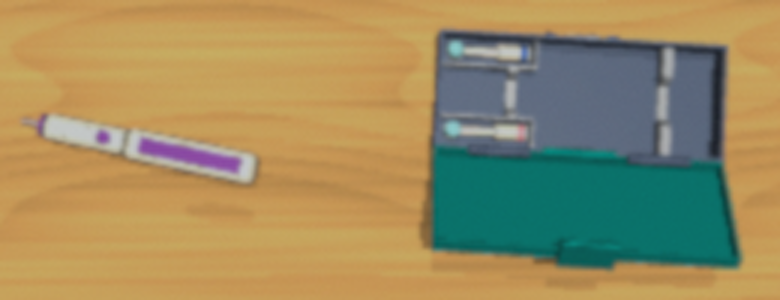

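The crop confirms A: it has no brush head, its steel tip is at the left (crop 22,122), and its butt is at (256,170). The case rim corners are at crop (441,31), (727,47), (721,158) and (434,148).

Run:
```python
from h import *
f=lambda L:[(165+u/3,165+v/3) for u,v in L]
h=ray('top',f([(22,122),(256,170)]),13); print('handle',h.round(1))
d=h[0]-h[1]; L=np.linalg.norm(d); print(L,'orig',(h[1]+d*83/200).round(1),'ang',np.degrees(np.arctan2(d[1],d[0]))-90)
c=ray('top',f([(441,31),(727,47),(721,158),(434,148)]),30); print('case',c.round(1),c.mean(0).round(1))
for i,j in((1,0),(2,3)):
    e=c[i if 0 else j]-c[i]; print(np.degrees(np.arctan2(e[1],e[0]))-90,np.linalg.norm(e))
t=ray('top',f([(558,265),(613,267),(433,247),(738,265)]),70);print('lidedge@z70',t.round(1))
s=ctrl.sense(); q=s['ee_rot'];M=R.from_quat([q[1],q[2],q[3],q[0]]).as_matrix();print(M.round(3),s['eef_pos'],s['grip_width'])
```

```text
handle [[578.3 298.7  13. ]
 [536.9 103.4  13. ]]
199.65810266188052 orig [554.1 184.4  13. ] ang -11.969848537133359
case [[ 649.4  -50.4   30. ]
 [ 634.3 -284.6   30. ]
 [ 543.2 -276.9   30. ]
 [ 553.   -43.5   30. ]] [ 595.  -163.9   30. ]
-3.6824911180280395 234.64282506081423
-2.402837371829122 233.54157097710112
lidedge@z70 [[ 458.8 -136.2   70. ]
 [ 457.  -178.7   70. ]
 [ 473.3  -39.5   70. ]
 [ 457.9 -275.3   70. ]]
[[-0.952  0.305 -0.001]
 [ 0.305  0.952 -0.001]
 [ 0.    -0.001 -1.   ]] [159.92934578 499.78535661 201.5114045 ] 1.002010561220718
```

Request:
{"method": "play_rows", "body": {
  "translation": [
    [-0.47, -0.18, 0.03],
    [-0.47, -0.18, 0.03],
    [-0.47, -0.18, 0.03],
    [-0.47, -0.18, 0.03],
    [-0.47, -0.18, 0.03],
    [-0.47, -0.18, 0.03],
    [-0.47, -0.18, 0.03],
    [-0.47, -0.18, 0.03],
    [-0.47, -0.18, 0.03],
    [-0.47, -0.18, 0.03]
  ],
  "rotation": [
    [0, 0, 1.47],
    [0, 0, 1.47],
    [0, 0, 1.47],
    [0, 0, 1.47],
    [0, 0, 1.47],
    [0, 0, 1.47],
    [0, 0, 1.47],
    [0, 0, 1.47],
    [0, 0, 1.47],
    [0, 0, 1.47]
  ],
  "gripper": [-1, -1, -1, -1, -1, -1, -1, -1, -1, -1]
}}

```text
time_s: 1.35
eef_pos: [552.4, 185.4, 171.6]
ee_rot: [-0.0, 0.777, 0.63, -0.0]
force: [-0.2, -0.2, -0.1]
grip_width: 0.999
grip_force: 0.0
```

Run:
```python
from h import *
d=cap('wrist'); s=d['s']; print(s['eef_pos'],s['joints'],s['time_s'],d['C'].round(2).tolist())
hsv=cv2.cvtColor(d['pixels'],cv2.COLOR_RGB2HSV)
print(proj('wrist',[[554,184,26],[578,299,13],[537,103,13]]))
import glob;print(glob.glob('pics/wrist*'))
```

```text
[552.39149793 185.44086797 171.57094385] [1.22809162e-01 4.63779651e-01 1.36111237e+00 2.75335577e-04
 1.31782279e+00 3.31155833e-01] 1.35 [[0.98, -0.2, -0.06, 566.51], [-0.21, -0.94, -0.29, 257.33], [-0.0, 0.29, -0.96, 343.11], [0.0, 0.0, 0.0, 1.0]]
[[283.28594917 185.53121119]
 [283.08032019  41.91992175]
 [283.11318149 265.15132994]]
['pics/wrist_1.35.png']
```

View pics/wrist_1.35.png

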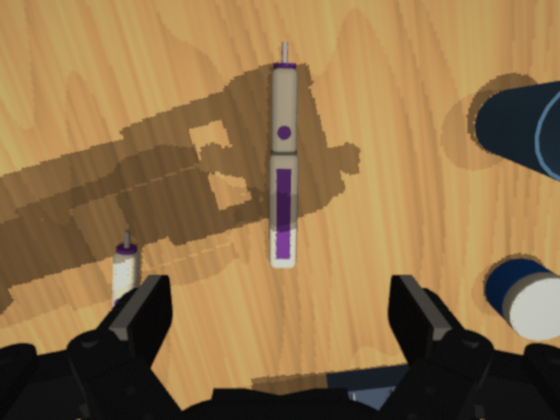

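The wrist picture shows the handle straight up the view, with its tip at (285,42) and butt at (283,268). That is within about 1 mm of the prediction, so I'm going down to grasp.

Request:
{"method": "play_rows", "body": {
  "translation": [
    [-0.001, 0.002, 0.06],
    [-0.001, 0.002, 0.12],
    [-0.001, 0.002, 0.155],
    [-0.001, 0.002, 0.168],
    [-0.001, 0.002, 0.168],
    [-0.001, 0.002, 0.168],
    [-0.001, 0.002, 0.168],
    [-0.001, 0.002, 0.168],
    [-0.001, 0.002, 0.168],
    [-0.001, 0.002, 0.168]
  ],
  "rotation": [
    [0, 0, 0],
    [0, 0, 0],
    [0, 0, 0],
    [0, 0, 0],
    [0, 0, 0],
    [0, 0, 0],
    [0, 0, 0],
    [0, 0, 0],
    [0, 0, 0],
    [0, 0, 0]
  ],
  "gripper": [-1, -1, -1, -1, 0.8, 0.8, 0.8, 0.8, 0.8, 0.8],
  "force": 40
}}

```text
time_s: 2.65
eef_pos: [554.6, 183.9, 4.0]
ee_rot: [0.0, 0.777, 0.629, 0.0]
force: [-0.2, 0.0, 0.6]
grip_width: 0.096
grip_force: 0.0
```

Run:
```python
from h import *
d=cap('wrist');print(d['s']['time_s'],ctrl.sense()['grip_width'],ctrl.sense()['grip_force'])
e=cap('side');
cv2.imwrite('pics/two.png',cv2.resize(np.hstack([d['pixels'],e['pixels'][100:300,150:430].repeat(2,0).repeat(2,1)[:420,:560] if 0 else cv2.resize(e['pixels'][100:300,150:430],(560,420))])[:,:,::-1],(800,300)))
```

```text
2.65 0.09884929116114755 0.0
```

View pics/two.png

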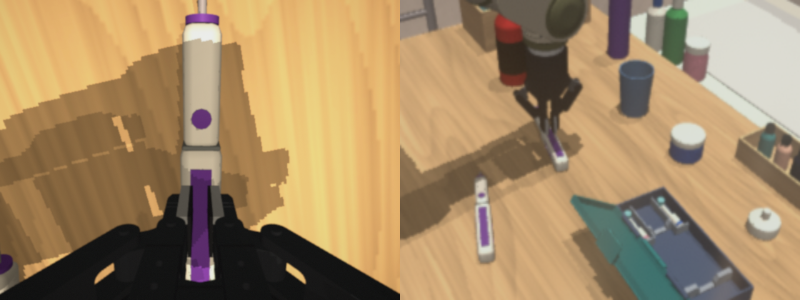

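The wrist view shows the handle between the pads. The fingers stopped at their own target of 0.8 without loading, so I'll close fully and read the force.

Request:
{"method": "play_rows", "body": {
  "translation": [
    [0, 0, 0],
    [0, 0, 0],
    [0, 0, 0],
    [0, 0, 0]
  ],
  "rotation": [
    [0, 0, 0],
    [0, 0, 0],
    [0, 0, 0],
    [0, 0, 0]
  ],
  "gripper": [1, 1, 1, 1],
  "force": 50
}}

```text
time_s: 3.25
eef_pos: [554.6, 183.9, 4.0]
ee_rot: [0.0, 0.777, 0.629, 0.0]
force: [0.2, -0.5, -1.1]
grip_width: -0.0
grip_force: 0.0
```

Run:
```python
from h import *
d=cap('wrist');s=d['s'];print(s['time_s'],s['grip_width'],s['grip_force'],s['force'],s['eef_pos'])
print(proj('wrist',[[554.6,183.9,4],[554.6,183.9,23],[554,184,26],[537,103,13],[578,299,13]]), proj('wrist',[[537-13*.978,103+13*.2,13],[537+13*.978,103-13*.2,13]]))
```

```text
3.25 -0.00024988266004511794 0.0 [ 0.1924763  -0.46087717 -1.12773274] [554.57453805 183.8946476    3.99594574]
[[282.14239006 249.86782484]
 [282.43490858 266.46778912]
 [281.11887447 269.48012207]
 [281.26715821 397.42310855]
 [280.12465823 -23.0164467 ]] [[257.37538184 397.5909942 ]
 [305.1634621  397.25519108]]
```

View pics/wrist_3.25.png

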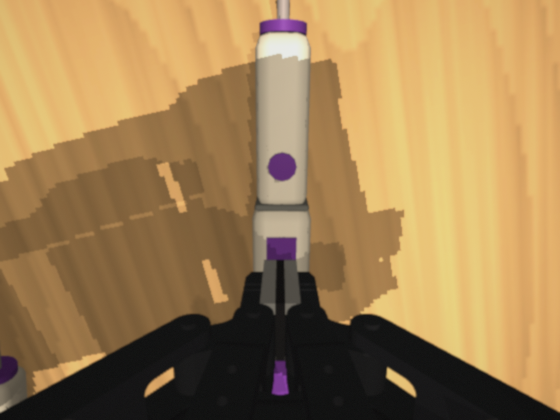

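Run:
```python
from h import *
c=np.load('cam_wrist.npz');s=ctrl.sense();q=s['ee_rot'];T=np.eye(4);T[:3,:3]=R.from_quat([q[1],q[2],q[3],q[0]]).as_matrix();T[:3,3]=s['eef_pos']
def tp(p): return proj('wrist',[T[:3,:3]@np.array(p)+T[:3,3]])[0].round(0)
for z in(0,-5,-10,-20,-30,-40):
    print(z,'front',tp([11,0,z]),'back',tp([-11,0,z]),'front y8',tp([11,8,z]),'open y42',tp([11,42.5,z]),tp([11,57,z]))
print(s['joints'], s['tau'],s['time_s'])
```

```text
0 front [282. 229.] back [282. 270.] front y8 [298. 229.] open y42 [368. 229.] [398. 229.]
-5 front [282. 233.] back [282. 274.] front y8 [299. 233.] open y42 [371. 233.] [401. 233.]
-10 front [282. 237.] back [282. 279.] front y8 [299. 237.] open y42 [373. 236.] [404. 236.]
-20 front [282. 245.] back [282. 289.] front y8 [301. 245.] open y42 [379. 245.] [412. 245.]
-30 front [283. 254.] back [283. 301.] front y8 [302. 254.] open y42 [385. 254.] [420. 254.]
-40 front [283. 264.] back [283. 314.] front y8 [303. 264.] open y42 [392. 264.] [429. 264.]
[ 1.19779164e-01  6.59671211e-01  1.52065701e+00 -1.96052085e-05
  9.61320260e-01  3.28822521e-01] [ 7.14913422e-04 -5.12435925e+01 -2.09350705e+01  1.00756151e-04
  6.66169599e-04  8.13124927e-06] 3.3
```

The tips in the wrist picture lie about 35 mm behind the stated TCP: shut tip row 262, open row ~278. So the fingers shut above the handle without touching it. I'll open, go lower and close again.

Request:
{"method": "play_rows", "body": {
  "translation": [
    [0, 0, 0],
    [0, 0, 0],
    [0, 0, 0],
    [0, 0, 0],
    [0, 0, 0],
    [0, 0, 0.01],
    [0, 0, 0.02],
    [0, 0, 0.028],
    [0, 0, 0.028]
  ],
  "rotation": [
    [0, 0, 0],
    [0, 0, 0],
    [0, 0, 0],
    [0, 0, 0],
    [0, 0, 0],
    [0, 0, 0],
    [0, 0, 0],
    [0, 0, 0],
    [0, 0, 0]
  ],
  "gripper": [-0.8, -0.8, -0.8, -0.8, -0.8, -0.8, -0.8, -0.8, -0.8]
}}

```text
time_s: 4.42
eef_pos: [554.1, 183.8, -24.9]
ee_rot: [-0.0, 0.777, 0.63, -0.001]
force: [-0.8, 0.3, -0.3]
grip_width: 0.905
grip_force: 0.0
```

Request:
{"method": "play_rows", "body": {
  "translation": [
    [0, 0, 0],
    [0, 0, 0],
    [0, 0, 0],
    [0, 0, 0],
    [0, 0, 0],
    [0, 0, 0]
  ],
  "rotation": [
    [0, 0, 0],
    [0, 0, 0],
    [0, 0, 0],
    [0, 0, 0],
    [0, 0, 0],
    [0, 0, 0]
  ],
  "gripper": [0.9, 0.9, 0.9, 0.9, 0.9, 0.9],
  "force": 40
}}

```text
time_s: 5.18
eef_pos: [554.9, 184.0, -23.6]
ee_rot: [0.0, 0.777, 0.63, 0.0]
force: [-1.1, 0.5, 5.7]
grip_width: 0.296
grip_force: 41.0
```

Run:
```python
from h import *
d=cap('wrist');s=d['s'];print(s['time_s'],s['grip_width'],s['grip_force'],s['force'],s['eef_pos'])
```

```text
5.175 0.29575724967004474 40.960131883621216 [-1.10105701  0.53995044  5.6702027 ] [554.87435701 183.95432406 -23.57590734]
```

Gripped: 25 mm opening at 41 N. Lifting and carrying it over the case.

Request:
{"method": "play_rows", "body": {
  "translation": [
    [0, 0, -0.03],
    [0, 0, -0.09],
    [0, 0, -0.15],
    [-0.06, 0.02, -0.15],
    [-0.12, 0.039, -0.15],
    [-0.18, 0.059, -0.15],
    [-0.24, 0.078, -0.15],
    [-0.3, 0.098, -0.15],
    [-0.349, 0.114, -0.15],
    [-0.349, 0.114, -0.15]
  ],
  "rotation": [
    [0, 0, 0],
    [0, 0, 0],
    [0, 0, 0],
    [0, 0, -0.03],
    [0, 0, -0.06],
    [0, 0, -0.09],
    [0, 0, -0.12],
    [0, 0, -0.154],
    [0, 0, -0.154],
    [0, 0, -0.154]
  ],
  "gripper": [0.9, 0.9, 0.9, 0.9, 0.9, 0.9, 0.9, 0.9, 0.9, 0.9]
}}

```text
time_s: 6.48
eef_pos: [593.1, -184.7, 124.9]
ee_rot: [-0.0, 0.728, 0.686, -0.0]
force: [0.7, 1.4, -1.1]
grip_width: 0.297
grip_force: 40.2
```

Run:
```python
from h import *
d=cap('wrist');s=d['s'];print(s['time_s'],s['grip_width'],s['grip_force'],s['eef_pos'])
cv2.imwrite('pics/w.png',cv2.resize(d['pixels'][:,:,::-1],(784,588),interpolation=cv2.INTER_CUBIC))
```

```text
6.475 0.29675816481824446 40.2010703086853 [ 593.0604477  -184.73885381  124.8506386 ]
```

View pics/w.png

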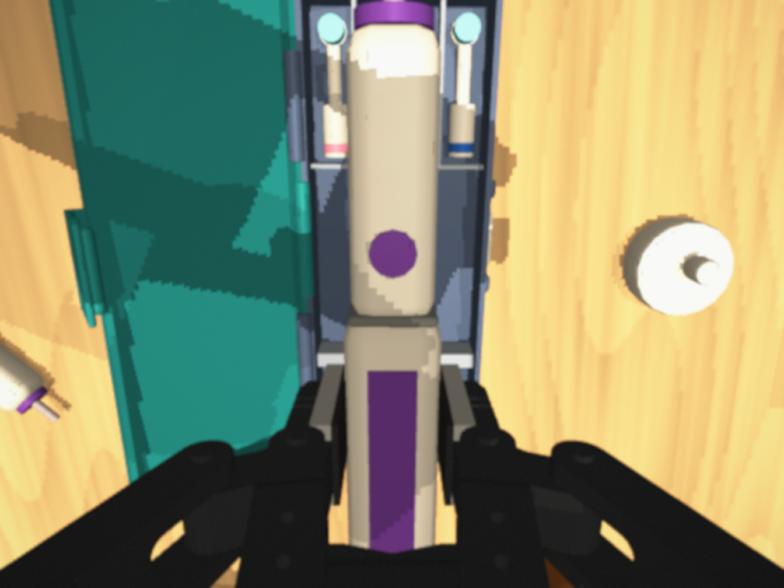

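The wrist view (1.4x) shows the heads at (331,29), (335,150), (467,28) and (461,150), the divider at (312..484,166), and the saddle at (318..472,355). The handle points straight up the view.

Run:
```python
from h import *
f=lambda L:[(u/1.4,v/1.4) for u,v in L]
def pr(t,L,z): 
    p=ray('wrist',f(L),z)[:,:2]; print(t,p.round(1).tolist(),'mid',p.mean(0).round(1))
pr('headtips',[(331,29),(467,28)],14); pr('headend',[(335,150),(461,150)],14)
pr('divider',[(312,166),(484,166)],21); pr('saddle',[(318,350),(472,350)],21)
pr('wallinner',[(314,100),(488,100)],30)
pr('latch tongue',[(68,210),(96,325)],70);pr('handle tip sides',[(356,12),(434,12)],162);pr('handle mid',[(350,300),(437,300)],162);pr('h2',[(347,345),(438,345)],162)
c0=np.array([595,-164]);
for y in(112,45,35,-72): print(y,c0+y*np.array([.055,.998]))
s=ctrl.sense();q=s['ee_rot'];print(R.from_quat([q[1],q[2],q[3],q[0]]).as_matrix().round(3))
```

```text
headtips [[569.3, -59.3], [636.2, -62.9]] mid [602.7 -61.1]
headend [[565.9, -116.7], [632.0, -120.7]] mid [ 599.  -118.7]
divider [[554.1, -123.8], [642.8, -129.1]] mid [ 598.5 -126.4]
saddle [[546.8, -226.3], [635.1, -231.6]] mid [ 590.9 -229. ]
wallinner [[559.7, -92.6], [643.5, -97.7]] mid [601.6 -95.1]
latch tongue [[453.6, -133.7], [453.7, -187.1]] mid [ 453.6 -160.4]
handle tip sides [[589.5, -83.4], [607.7, -84.5]] mid [598.6 -83.9]
handle mid [[582.3, -153.3], [605.9, -154.8]] mid [ 594.1 -154. ]
h2 [[580.3, -166.4], [605.7, -168.0]] mid [ 593.  -167.2]
112 [601.16  -52.224]
45 [ 597.475 -119.09 ]
35 [ 596.925 -129.07 ]
-72 [ 591.04  -235.856]
[[ 0.058  0.998 -0.001]
 [ 0.998 -0.058  0.001]
 [ 0.001 -0.002 -1.   ]]
```

Request:
{"method": "play_rows", "body": {
  "translation": [
    [0.004, 0.002, 0.04],
    [0.004, 0.002, 0.09],
    [0.004, 0.002, 0.115],
    [0.004, 0.002, 0.12],
    [0.004, 0.002, 0.125],
    [0.004, 0.002, 0.129],
    [0.004, 0.002, 0.133],
    [0.004, 0.002, 0.137],
    [0.004, 0.002, 0.14],
    [0.004, 0.002, 0.14]
  ],
  "rotation": [
    [0, 0, 0.006],
    [0, 0, 0.006],
    [0, 0, 0.006],
    [0, 0, 0.006],
    [0, 0, 0.006],
    [0, 0, 0.006],
    [0, 0, 0.006],
    [0, 0, 0.006],
    [0, 0, 0.006],
    [0, 0, 0.006]
  ],
  "gripper": [0.9, 0.9, 0.9, 0.9, 0.9, 0.9, 0.9, 0.9, 0.9, 0.9]
}}

```text
time_s: 7.78
eef_pos: [595.8, -177.2, -14.2]
ee_rot: [-0.0, 0.728, 0.685, -0.0]
force: [-0.1, -0.4, -1.3]
grip_width: 0.296
grip_force: 40.2
```

Request:
{"method": "play_rows", "body": {
  "translation": [
    [0, 0, 0.0015],
    [0, 0, 0.003],
    [0, 0, 0.003],
    [0, 0, 0.003],
    [0, 0, 0.003],
    [0, 0, 0.003],
    [0, 0, 0.003]
  ],
  "rotation": [
    [0, 0, 0],
    [0, 0, 0],
    [0, 0, 0],
    [0, 0, 0],
    [0, 0, 0],
    [0, 0, 0],
    [0, 0, 0]
  ],
  "gripper": [0.9, 0.9, 0.9, 0, 0, 0, 0]
}}

```text
time_s: 8.65
eef_pos: [595.9, -177.3, -17.0]
ee_rot: [0.0, 0.728, 0.685, 0.0]
force: [0.0, -0.5, 0.0]
grip_width: 0.499
grip_force: 0.0
```

Request:
{"method": "play_rows", "body": {
  "translation": [
    [0, 0, -0.02],
    [0, 0, -0.05],
    [0, 0, -0.1],
    [0, 0, -0.15],
    [0, 0, -0.2],
    [0, 0, -0.2]
  ],
  "rotation": [
    [0, 0, 0],
    [0, 0, 0],
    [0, 0, 0],
    [0, 0, 0],
    [0, 0, 0],
    [0, 0, 0]
  ],
  "gripper": [0, 0, 0, 0, 1, 1]
}}

```text
time_s: 9.4
eef_pos: [597.4, -177.9, 188.9]
ee_rot: [0.004, 0.728, 0.685, 0.002]
force: [0.2, 0.2, -0.9]
grip_width: 0.081
grip_force: 0.0
```

Run:
```python
from h import *
d=cap('wrist');s=d['s'];print(s['time_s'],s['grip_width'],s['eef_pos'])
e=cap('side')
a=cv2.resize(d['pixels'],(460,345)); b=cv2.resize(e['pixels'][210:330,250:410],(340,255)); b=cv2.copyMakeBorder(b,0,90,0,0,cv2.BORDER_CONSTANT)
cv2.imwrite('pics/w2.png',np.hstack([a,b])[:,:,::-1])
```

```text
9.4 0.08080761512485515 [ 597.40117937 -177.94872475  188.88048642]
```

View pics/w2.png

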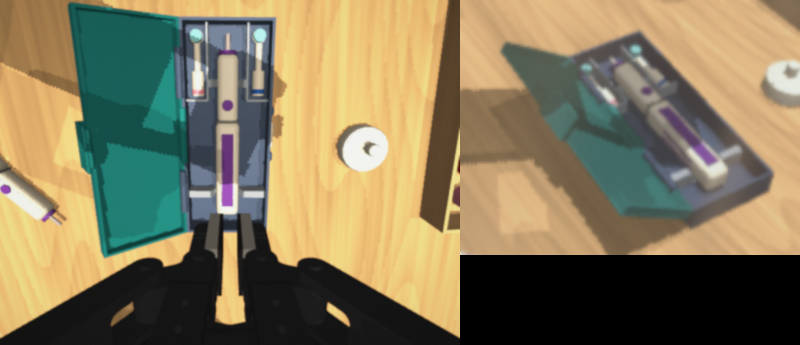

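The handle is seated: w2 shows the shaft at (228,38) between the heads and the butt at (228,212). The lid's outer corners are at (69,3) and (105,256). Now working out the lid angle and the push path.

```bash
cat > lid.py <<'E'
from h import *
from scipy.optimize import least_squares
yaw=-0.062
def W(p,c=(595.3,-162)): 
    p=np.atleast_2d(np.array(p,float)); r=R.from_euler('z',yaw).apply(p); return r+[c[0],c[1],0]
def lp(x,y,z,phi): # lid coords
    return [-48+x*np.cos(phi)-z*np.sin(phi), y, 30+x*np.sin(phi)+z*np.cos(phi)]
E
python3 - <<'E'
from lid import *
o=np.array([(69,3),(105,256)])*560/460
o2=np.array([(433,247),(738,265)])/3+165
for phi in(2.4,2.45,2.5,2.55,2.6,2.65,2.7):
    P=W([lp(96,118,0,phi),lp(96,-118,0,phi)]); print(phi,(proj('wrist',P)-o).round(1).tolist(),(proj('top',P)-o2).round(1).tolist())
print('C handle',ray('top',[(341,339),(400,287)],13).round(0),'B',ray('top',[(228,278),(300,306)],13).round(0))
phi=2.6
for n,p in dict(hinge=(0,0,0),edge=(96,0,0),outcorner=(96,0,13),patch=(92,0,13),tong=(102,0,13),tongin=(102,0,-17)).items(): print(n,W(lp(*p,phi)).round(0))
s=ctrl.sense();print(s['eef_pos'],s['joints'])
E
```

```text
2.4 [[4.4, -6.9], [4.2, 8.1]] [[-0.6, -4.6], [2.0, -4.7]]
2.45 [[2.2, -5.5], [2.1, 5.6]] [[-0.8, -3.2], [1.5, -3.4]]
2.5 [[0.4, -4.1], [0.2, 3.0]] [[-0.9, -1.9], [0.9, -2.1]]
2.55 [[-0.9, -2.6], [-1.3, 0.4]] [[-1.1, -0.7], [0.3, -0.9]]
2.6 [[-1.7, -1.2], [-2.5, -2.2]] [[-1.2, 0.4], [-0.3, 0.1]]
2.65 [[-2.1, 0.3], [-3.4, -4.8]] [[-1.4, 1.4], [-0.9, 1.1]]
2.7 [[-2.2, 1.7], [-3.9, -7.4]] [[-1.5, 2.3], [-1.5, 2.0]]
C handle [[ 250. -117.   13.]
 [ 374. -264.   13.]] B [[398. 158.  13.]
 [330. -18.  13.]]
hinge [[ 547. -159.   30.]]
edge [[ 465. -154.   79.]]
outcorner [[ 459. -154.   68.]]
patch [[ 462. -154.   66.]]
tong [[ 453. -153.   71.]]
tongin [[ 469. -154.   97.]]
[ 595.76645749 -177.20200905  183.80578567] [-4.77304374e-01  5.41143484e-01  1.20848211e+00 -3.65160685e-05
  1.39099227e+00 -4.16336696e-01]
```

The lid is at about 2.57 rad. Plan: tilt the shut fingers 45°, come in under the free edge from the robot's side, carry it over along the arc, then press vertically.

Request:
{"method": "play_rows", "body": {
  "translation": [
    [0.015, -0.06, -0.016],
    [0.015, -0.12, -0.016],
    [0.015, -0.171, -0.016],
    [0.015, -0.171, -0.016],
    [0.015, -0.171, -0.016],
    [0.015, -0.171, -0.016],
    [0.015, -0.171, -0.016],
    [0.015, -0.171, -0.016]
  ],
  "rotation": [
    [0, 0, 0],
    [0, 0, 0],
    [-0.15, 0, 0],
    [-0.33, 0, 0],
    [-0.5, 0, 0],
    [-0.67, 0, 0],
    [-0.785, 0, 0],
    [-0.785, 0, 0]
  ],
  "gripper": [1, 1, 1, 1, 1, 1, 1, 1]
}}

```text
time_s: 10.5
eef_pos: [424.8, -151.5, 197.4]
ee_rot: [0.277, 0.675, 0.632, 0.262]
force: [-0.3, 0.1, 0.1]
grip_width: 0.002
grip_force: 0.0
```

```bash
cat >> lid.py <<'E'
def st():
    s=ctrl.sense();q=s['ee_rot'];M=R.from_quat([q[1],q[2],q[3],q[0]]).as_matrix();Rc=R.from_euler('z',yaw).as_matrix()
    p=Rc.T@(s['eef_pos']-np.array([595.3,-162,0])); A=Rc.T@M
    print('t',s['time_s'],'case TCP',p.round(1),'toolaxes(case)\n',A.round(3),'F',np.round(s['force'],1),'g',s['grip_width'],np.round(s['joints'],2))
    return p,A
E
python3 -c "
from lid import *
p,A=st()
for t in ([-153,0,61],[-117,0,25]): print((A.T@(np.array(t)-p)).round(1))"
```

```text
t 10.5 case TCP [-1.709e+02 -1.000e-01  1.974e+02] toolaxes(case)
 [[ 0.002  0.71   0.705]
 [ 1.    -0.004  0.001]
 [ 0.003  0.705 -0.71 ]] F [-0.3  0.1  0.1] g 0.002315698224975616 [-1.01 -0.2   2.29  0.95  0.78 -1.56]
[ -0.3 -83.4 109.4]
[ -0.4 -83.2 160.3]
```

Request:
{"method": "play_rows", "body": {
  "translation": [
    [0, -0.03, 0.04],
    [0, -0.06, 0.075],
    [0, -0.083, 0.109],
    [0, -0.083, 0.109],
    [0, -0.083, 0.13],
    [0, -0.083, 0.15],
    [0, -0.083, 0.16],
    [0, -0.083, 0.16]
  ],
  "rotation": [
    [0, 0, 0],
    [0, 0, 0],
    [0, 0, 0],
    [0, 0, 0],
    [0, 0, 0],
    [0, 0, 0],
    [0, 0, 0],
    [0, 0, 0]
  ],
  "gripper": [1, 1, 1, 1, 1, 1, 1, 1]
}}

```text
time_s: 11.5
eef_pos: [481.6, -154.9, 28.4]
ee_rot: [0.279, 0.672, 0.634, 0.263]
force: [-0.5, -0.3, -0.5]
grip_width: -0.0
grip_force: 0.0
```

```bash
python3 -c "
from lid import *
p,A=st()
a0=np.arctan2(46-30,-90.);tip0=np.array([-138+0,0,46])
h=np.array([-48,0,30]);off=p-(h+[-90,0,16]);print(off)
for a in np.arange(2.965,1.7,-.15):
    t=h+91.4*np.array([np.cos(a),0,np.sin(a)])+off; print(round(a,2),t.round(0),(A.T@(t-p)).round(0))"
```

```text
t 11.5 case TCP [-113.9    0.    28.4] toolaxes(case)
 [[-0.003  0.706  0.708]
 [ 1.     0.002  0.003]
 [ 0.001  0.708 -0.706]] F [-0.5 -0.3 -0.5] g -0.0002388270375600347 [-0.85  0.39  2.33  1.89  0.56 -2.56]
[ 2.41112369e+01  2.34548602e-03 -1.75611133e+01]
2.96 [-114.    0.   28.] [-0.  0. -0.]
2.82 [-110.    0.   42.] [-0. 12. -7.]
2.66 [-105.    0.   54.] [ -0.  25. -12.]
2.52 [-98.   0.  66.] [ -0.  38. -15.]
2.37 [-89.   0.  76.] [ -0.  52. -16.]
2.22 [-79.   0.  86.] [ -0.  65. -15.]
2.07 [-67.   0.  93.] [ -0.  79. -12.]
1.92 [-55.   0.  98.] [-0. 91. -8.]
1.77 [-42.   0. 102.] [ -0. 103.  -1.]
```

Request:
{"method": "play_rows", "body": {
  "translation": [
    [0, 0.006, -0.004],
    [0, 0.012, -0.007],
    [0, 0.018, -0.01],
    [0, 0.025, -0.012],
    [0, 0.031, -0.014],
    [0, 0.038, -0.015],
    [0, 0.045, -0.016],
    [0, 0.052, -0.016],
    [0, 0.052, -0.016]
  ],
  "rotation": [
    [0, 0, 0],
    [0, 0, 0],
    [0, 0, 0],
    [0, 0, 0],
    [0, 0, 0],
    [0, 0, 0],
    [0, 0, 0],
    [0, 0, 0],
    [0, 0, 0]
  ],
  "gripper": [1, 1, 1, 1, 1, 1, 1, 1, 1]
}}

```text
time_s: 12.62
eef_pos: [506.3, -156.8, 76.8]
ee_rot: [0.279, 0.672, 0.633, 0.262]
force: [-0.3, 0.9, 0.5]
grip_width: -0.003
grip_force: 0.0
```

Run:
```python
from lid import *
p,A=st(); d=cap('top')
hsv=cv2.cvtColor(d['pixels'],cv2.COLOR_RGB2HSV); m=((hsv[...,0]>75)&(hsv[...,0]<95)&(hsv[...,1]>120)&(hsv[...,2]>50)).astype(np.uint8); m[:,:300]=0;m[:,425:]=0;m[:160]=0;m[270:]=0
v,u=np.nonzero(m); print('rows by col',[(c,v[u==c].min(),v[u==c].max()) for c in range(312,412,12) if (u==c).any()])
for phi in(2.57,2.3,2.1,1.9,1.7,1.57): print(phi,proj('top',W([lp(0,90,0,phi),lp(96,90,0,phi),lp(0,-90,0,phi),lp(96,-90,0,phi)])).round(0).tolist())
```

```text
t 12.625 case TCP [-89.2  -0.4  76.8] toolaxes(case)
 [[-0.002  0.706  0.708]
 [ 1.     0.002  0.   ]
 [-0.001  0.708 -0.706]] F [-0.3  0.9  0.5] g -0.0030293529976344914 [-0.79  0.27  2.25  1.61  0.49 -2.18]
rows by col [(312, np.int64(214), np.int64(235)), (324, np.int64(216), np.int64(235)), (336, np.int64(217), np.int64(236)), (348, np.int64(214), np.int64(237)), (360, np.int64(215), np.int64(240)), (372, np.int64(217), np.int64(239)), (384, np.int64(220), np.int64(239)), (396, np.int64(219), np.int64(240)), (408, np.int64(226), np.int64(240))]
2.57 [[320.0, 214.0], [320.0, 248.0], [394.0, 218.0], [399.0, 252.0]]
2.3 [[320.0, 214.0], [321.0, 240.0], [394.0, 218.0], [402.0, 245.0]]
2.1 [[320.0, 214.0], [322.0, 233.0], [394.0, 218.0], [403.0, 238.0]]
1.9 [[320.0, 214.0], [323.0, 226.0], [394.0, 218.0], [405.0, 230.0]]
1.7 [[320.0, 214.0], [324.0, 217.0], [394.0, 218.0], [406.0, 221.0]]
1.57 [[320.0, 214.0], [324.0, 211.0], [394.0, 218.0], [406.0, 216.0]]
```

Request:
{"method": "play_rows", "body": {
  "translation": [
    [0, 0.013, 0.001],
    [0, 0.027, 0.004],
    [0, 0.039, 0.009],
    [0, 0.051, 0.015],
    [0, 0.061, 0.023],
    [0, 0.07, 0.032],
    [0, 0.07, 0.032]
  ],
  "rotation": [
    [0, 0, 0],
    [0, 0, 0],
    [0, 0, 0],
    [0, 0, 0],
    [0, 0, 0],
    [0, 0, 0],
    [0, 0, 0]
  ],
  "gripper": [1, 1, 1, 1, 1, 1, 1]
}}

```text
time_s: 13.55
eef_pos: [578.2, -161.1, 102.1]
ee_rot: [0.279, 0.673, 0.633, 0.262]
force: [-0.1, -0.1, -0.5]
grip_width: -0.001
grip_force: 0.0
```

```bash
cat >> lid.py <<'E'
def lidrows():
    d=cap('top')
    hsv=cv2.cvtColor(d['pixels'],cv2.COLOR_RGB2HSV); m=((hsv[...,0]>75)&(hsv[...,0]<95)&(hsv[...,1]>120)&(hsv[...,2]>50)).astype(np.uint8); m[:,:300]=0;m[:,425:]=0;m[:150]=0;m[270:]=0
    v,u=np.nonzero(m); print('rows by col',[(c,int(v[u==c].min()),int(v[u==c].max())) for c in range(312,412,12) if (u==c).any()])
E
python3 - <<'E'
from lid import *
p,A=st(); lidrows()
for phi in(1.57,1.4,1.25,1.1,.9): print(phi,proj('top',W([lp(96,90,0,phi),lp(96,90,13,phi),lp(96,-90,0,phi),lp(96,-90,13,phi)])).round(0).tolist())
E
```

```text
t 13.55 case TCP [-1.710e+01 -1.000e-01  1.021e+02] toolaxes(case)
 [[-0.002  0.707  0.707]
 [ 1.     0.001  0.001]
 [-0.     0.707 -0.707]] F [-0.1 -0.1 -0.5] g -0.0013587483551109527 [-0.67  0.33  2.05  1.39  0.42 -1.83]
rows by col [(312, 200, 216), (324, 199, 217), (336, 200, 217), (348, 201, 218), (360, 194, 219), (372, 194, 205), (384, 203, 220), (396, 204, 221), (408, 205, 218)]
1.57 [[324.0, 211.0], [324.0, 217.0], [406.0, 216.0], [406.0, 222.0]]
1.4 [[324.0, 204.0], [324.0, 210.0], [406.0, 208.0], [406.0, 214.0]]
1.25 [[324.0, 198.0], [324.0, 203.0], [406.0, 202.0], [406.0, 208.0]]
1.1 [[324.0, 192.0], [324.0, 197.0], [405.0, 197.0], [406.0, 202.0]]
0.9 [[324.0, 186.0], [324.0, 190.0], [404.0, 190.0], [405.0, 194.0]]
```

Run:
```python
from lid import *
p,A=st()
for a,th in((1.35,.65),(1.2,.5),(1.05,.35),(.9,.2),(.75,.05),(.62,0),(.5,0),(.42,0)):
    t=np.array([-48,0,30])+91*np.array([np.cos(a),0,np.sin(a)])+30*np.array([np.sin(th),0,-np.cos(th)])
    print(a,th,t.round(0),(A.T@(t-p)).round(0),'rotx',round(.785-th,3))
```

```text
t 13.6 case TCP [-1.760e+01 -1.000e-01  1.019e+02] toolaxes(case)
 [[-0.001  0.708  0.707]
 [ 1.     0.001  0.001]
 [ 0.     0.707 -0.708]] F [0.1 0.1 0.3] g 0.002934223124697065 [-0.67  0.33  2.05  1.39  0.42 -1.83]
1.35 0.65 [-10.   0.  95.] [ 0.  0. 10.] rotx 0.135
1.2 0.5 [-1.  0. 88.] [ 0.  2. 21.] rotx 0.285
1.05 0.35 [ 8.  0. 81.] [ 0.  3. 33.] rotx 0.435
0.9 0.2 [15.  0. 72.] [ 0.  1. 44.] rotx 0.585
0.75 0.05 [20.  0. 62.] [ 0. -2. 55.] rotx 0.735
0.62 0 [26.  0. 53.] [ 0. -4. 66.] rotx 0.785
0.5 0 [32.  0. 44.] [-0. -6. 76.] rotx 0.785
0.42 0 [35.  0. 37.] [-0. -9. 83.] rotx 0.785
```

Request:
{"method": "play_rows", "body": {
  "translation": [
    [0, 0, 0.005],
    [0, 0.0, 0.01],
    [0, 0.001, 0.016],
    [0, 0.002, 0.021],
    [0, 0.003, 0.027],
    [0, 0.003, 0.033],
    [0, 0.001, 0.044],
    [0, -0.002, 0.055],
    [0, -0.004, 0.06],
    [0, -0.004, 0.06]
  ],
  "rotation": [
    [0.07, 0, 0],
    [0.135, 0, 0],
    [0.21, 0, 0],
    [0.285, 0, 0],
    [0.36, 0, 0],
    [0.435, 0, 0],
    [0.585, 0, 0],
    [0.735, 0, 0],
    [0.785, 0, 0],
    [0.785, 0, 0]
  ],
  "gripper": [1, 1, 1, 1, 1, 1, 1, 1, 1, 1]
}}

```text
time_s: 14.85
eef_pos: [617.1, -163.4, 55.8]
ee_rot: [-0.001, 0.728, 0.685, -0.0]
force: [-0.9, 0.2, -0.4]
grip_width: 0.003
grip_force: 0.0
```

Run:
```python
from lid import *
p,A=st(); lidrows()
for phi in(.9,.7,.5,.3,.1): print(phi,proj('top',W([lp(96,90,0,phi),lp(96,90,13,phi),lp(96,-90,0,phi),lp(96,-90,13,phi)])).round(0).tolist())
```

```text
t 14.85 case TCP [21.8 -0.1 55.8] toolaxes(case)
 [[-0.001  1.    -0.001]
 [ 1.     0.001  0.001]
 [ 0.001 -0.001 -1.   ]] F [-0.9  0.2 -0.4] g 0.002762664221610723 [-0.44  0.7   1.3   0.    1.15 -0.38]
rows by col [(312, 179, 214), (324, 177, 215), (336, 178, 200), (396, 193, 193)]
0.9 [[324.0, 186.0], [324.0, 190.0], [404.0, 190.0], [405.0, 194.0]]
0.7 [[324.0, 181.0], [324.0, 184.0], [402.0, 185.0], [403.0, 188.0]]
0.5 [[324.0, 177.0], [324.0, 179.0], [400.0, 181.0], [402.0, 183.0]]
0.3 [[323.0, 175.0], [323.0, 176.0], [398.0, 179.0], [400.0, 180.0]]
0.1 [[322.0, 175.0], [323.0, 175.0], [396.0, 179.0], [398.0, 179.0]]
```

Request:
{"method": "play_rows", "body": {
  "translation": [
    [0, 0.006, 0.005],
    [0, 0.011, 0.01],
    [0, 0.015, 0.015],
    [0, 0.017, 0.02],
    [0, 0.019, 0.024],
    [0, 0.019, 0.024]
  ],
  "rotation": [
    [0, 0, 0],
    [0, 0, 0],
    [0, 0, 0],
    [0, 0, 0],
    [0, 0, 0],
    [0, 0, 0]
  ],
  "gripper": [1, 1, 1, 1, 1, 1]
}}

```text
time_s: 15.65
eef_pos: [636.2, -164.6, 32.4]
ee_rot: [-0.0, 0.728, 0.685, -0.0]
force: [-0.4, -0.6, -0.3]
grip_width: -0.003
grip_force: 0.0
```

Request:
{"method": "play_rows", "body": {
  "translation": [
    [0, 0.001, 0.002],
    [0, 0.001, 0.004],
    [0, 0.001, 0.006],
    [0, 0.001, 0.006]
  ],
  "rotation": [
    [0, 0, 0],
    [0, 0, 0],
    [0, 0, 0],
    [0, 0, 0]
  ],
  "gripper": [1, 1, 1, 1]
}}

```text
time_s: 16.15
eef_pos: [637.2, -164.7, 26.6]
ee_rot: [-0.0, 0.728, 0.685, -0.0]
force: [0.7, -0.3, 0.3]
grip_width: -0.0
grip_force: 0.0
```

Request:
{"method": "play_rows", "body": {
  "translation": [
    [0, 0.001, 0.002],
    [0, 0.001, 0.004],
    [0, 0.001, 0.005],
    [0, 0.001, 0.005]
  ],
  "rotation": [
    [0, 0, 0],
    [0, 0, 0],
    [0, 0, 0],
    [0, 0, 0]
  ],
  "gripper": [1, 1, 1, 1]
}}

```text
time_s: 16.65
eef_pos: [638.8, -165.0, 22.9]
ee_rot: [0.001, 0.728, 0.685, 0.0]
force: [-2.4, 1.0, 6.8]
grip_width: -0.004
grip_force: 3.6
```

Request:
{"method": "play_rows", "body": {
  "translation": [
    [0, 0, 0.002],
    [0, 0, 0.004],
    [0, 0, 0.005],
    [0, 0, 0.005]
  ],
  "rotation": [
    [0, 0, 0],
    [0, 0, 0],
    [0, 0, 0],
    [0, 0, 0]
  ],
  "gripper": [1, 1, 1, 1]
}}

```text
time_s: 17.15
eef_pos: [637.9, -164.8, 16.3]
ee_rot: [-0.001, 0.728, 0.685, -0.0]
force: [0.5, 0.1, 0.0]
grip_width: 0.001
grip_force: 0.0
```

The force rose to 6.8 N at z = 23 and then vanished, so the lid has probably snapped through. I'll press to the home stop to confirm.

Request:
{"method": "play_rows", "body": {
  "translation": [
    [0, 0, 0.002],
    [0, 0, 0.004],
    [0, 0, 0.005],
    [0, 0, 0.005]
  ],
  "rotation": [
    [0, 0, 0],
    [0, 0, 0],
    [0, 0, 0],
    [0, 0, 0]
  ],
  "gripper": [1, 1, 1, 1]
}}

```text
time_s: 17.65
eef_pos: [638.3, -164.9, 13.4]
ee_rot: [0.0, 0.728, 0.685, -0.0]
force: [-6.2, 2.2, 12.6]
grip_width: 0.001
grip_force: 6.5
```

Solid stop, 10 mm below where it met the catch. Retreating and checking.

Request:
{"method": "play_rows", "body": {
  "translation": [
    [0, 0, -0.02],
    [0, 0, -0.06],
    [0, 0, -0.12],
    [0, -0.05, -0.18],
    [0, -0.1, -0.2],
    [0, -0.15, -0.2],
    [0, -0.2, -0.2],
    [0, -0.2, -0.2]
  ],
  "rotation": [
    [0, 0, 0],
    [0, 0, 0],
    [0, 0, 0],
    [0, 0, 0],
    [0, 0, 0],
    [0, 0, 0],
    [0, 0, 0],
    [0, 0, 0]
  ],
  "gripper": [1, 1, 1, 1, 1, 1, 1, 1]
}}

```text
time_s: 18.65
eef_pos: [436.7, -152.3, 212.9]
ee_rot: [0.0, 0.729, 0.685, 0.0]
force: [0.6, 0.1, 0.4]
grip_width: 0.0
grip_force: 0.0
```

Run:
```python
from h import *
a=cap('side')['pixels'][150:330,230:430]; b=cap('wrist')['pixels']
cv2.imwrite('pics/end.png',np.hstack([cv2.resize(a,(420,378)),cv2.resize(b,(378,378))])[:,:,::-1])
```

```text
(no output)
```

View pics/end.png

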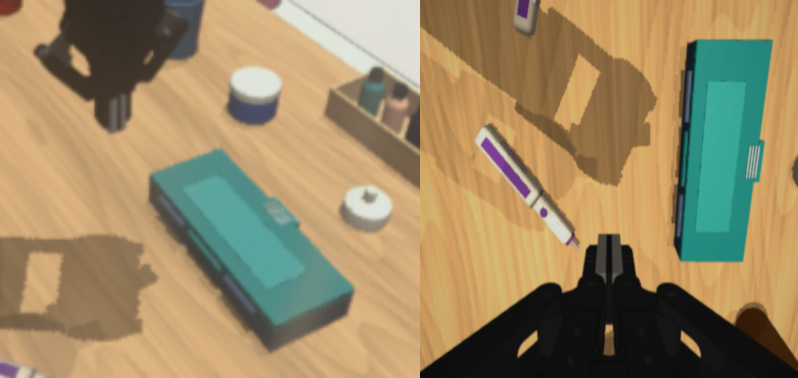

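The picture shows the lid flat and shut, with the thumb patch at (278,212). The jar, charger and other handles haven't moved, and the arm is clear.

```bash
python3 -c "
from rig import ctrl
print(ctrl.finish_job())"
```

```text
the job is handed in; nothing more can be done
None
```

I laid the handle in the cradle with its shaft towards the brush heads and pressed the lid shut past its catch. The final picture shows it closed with the neighbouring things where they were. I handed the job in at about 19 s, but no verdict came back.

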